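Line up the reagent bottles by height

ROBOT

A 6-joint arm with a two-finger parallel gripper is mounted at the origin on a cart in front of the work surface, level with it; the furniture and walls round the work are solid. World frame = base frame: x ahead of the robot, y to its left, z up, the work surface at z = 0. Lengths are in m, angles in rad, forces in N, time in s.
With the tool pointing down it reaches from about 0.4 to 0.825 m from the base axis. Payload 7 kg.
Tool frame: the origin (TCP) lies midway between the tips of the shut fingers; the grasp point (between the pads) lies 19 mm behind it (grip_point_offset is the distance from the TCP to the grasp point, in m); z points along the fingers, y is the line along which they close (so a half turn about z gives the same grasp; the last joint's range is limited). The gripper opens to 88 mm and grips with 3 to 60 N. Pads are 19 mm wide; open, the fingers measure 130 mm over their backs; the gripper's body (78 mm by 193 mm) begins 47 mm behind the grasp point.
Start: joints at [1.424, 0.359, 0.012, 0, -1.224, -0.288], TCP at [0.284, 0.612, 0.194] pointing down, gripper open.
Joint ranges: [-3.07, 3.07], [-1.43, 2.12], [-1.02, 1.25], [-3.03, 1.67], [-3.05, -0], [-3.03, 3.03]. Speed limits (rad/s): [2.39, 2.39, 3.01, 3.14, 3.14, 3.14].

INTERFACE

Orientations are given as [roll, pitch, yaw] about the fixed x, y, z axes, in that order (R = Rz(yaw) Ry(pitch) Rx(roll)).
In Python, from station import get_state, grab_frame, camera_params, job_done, grip_point_offset gives the robot as it stands.
- The arm moves only by the shell command python3 -m creep 'ROWS' [FORCE]. ROWS is JSON, a list that holds one entry, the list of rows, each a list of 7 numbers: the finger opening in cm, from 0 to 8.76, then the shift along the tool's x, y, z in cm, then the turn, a rotation vector about the tool's x, y, z in rad. In form: [[[fingers, tx, ty, tz, wx, wy, wz], ...]]. A call has 1 to 20 rows; each row is the pose to reach, as a shift and turn from the pose commanded when the call began, along the tool's axes at that moment; what a row does not reach only later rows make up. A row lasts 1/8 s, in which the tool goes at most 62.5 mm and 10.7 degrees, less where a joint would pass 70% of its speed; a pose out of reach is approached as far as the arm can. A call with a gripper value outside its range is refused whole. The fingers move at their own pace and stop on an object; FORCE is the grip in N (left out, the last holds). Time passes only in rows, so rows that repeat a pose let the fingers close. It gives the time, the measured TCP pose, the force, the opening and the grip force at its end, in the units of the state.
- get_state(): the state, without advancing time (a new reading comes with each control period).
- grab_frame(name): name is "scene" or "top" or "wrist"; returns the picture (420x560x3 uint8, blue, green, red); there is no depth.
- camera_params(name): a dict with "vertical_fov" (degrees; the focal length in pixels is half the picture's height over the tangent of half this angle, whatever the lens; pixels are square), "cx", "cy" (the principal point, pixels), "view" (4x4, takes a point from world to camera coordinates). Camera axes: x right, y down, z forward; pixel columns grow to the right and rows downward; lengths in m; the calibration is good to about 2 mm. The wrist camera is an equidistant fisheye: a pixel r from the principal point sees the ray r / f radians off the axis. A picture is of the moment at which its call begins: read the wrist's pose just before it. camera_params takes no time and is no camera call; for the wrist camera it gives the pose at the moment of the call.
- job_done(): hands the job in; it is judged then, once.
The state is a dict: "t": time; "q": joint angles; "qd": joint speeds; "joint_efforts": joint torques, N m; "eef_pos": TCP position; "ee_rot": TCP orientation; "force": force on the tool from outside, world axes, zero at the start; "moment": the same for the moment, N m; "width": finger opening in m; "gripper_force": force on a finger pad.
Only numpy, scipy, OpenCV 4.12 (cv2) and the standard library are available. Lean on these libraries where they do the work, as an engineer would, in place of code of your own. Each camera call takes 0.05 s, during which the arm holds its last target. There are 200 camera calls.

TASK

Line up the four capped bottles from the front of the bench on the row of four coasters in order of height: the shortest on the coaster next to the red end tag, then taller and taller, the tallest at the grey end. Stand each one upright in the middle of its coaster, let it go, and never tip a bottle over.

Things in the scene. Friction and masses are not known exactly. Their poses are not given: they have to be found in the camera images.
- vial: Shortest bottle: small white vial with a yellow screw cap, 27 mm in diameter, 50 mm tall; straight body from 3 to 34 mm above its foot. About 30 g. Stands upright near the front edge of the worktop at the start (like bottles far at the back are not meant); origin at the centre of its underside, z axis up its middle. Grip it across the round body.
- jar: Second shortest: slim white bottle with a blue cap and a paper label, 40 mm in diameter, 76 mm tall; straight body from 4 to 44 mm above its foot. About 70 g. Stands upright near the front edge of the worktop at the start (like bottles far at the back are not meant); origin at the centre of its underside, z axis up its middle. Grip it across the round body.
- amber_bottle: Third: brown bottle with a black screw cap and a label, 52 mm in diameter, 105 mm tall; straight body from 4 to 75 mm above its foot. About 120 g. Stands upright near the front edge of the worktop at the start (like bottles far at the back are not meant); origin at the centre of its underside, z axis up its middle. Grip it across the round body.
- white_bottle: Tallest: white bottle with a red screw cap, 65 mm in diameter, 160 mm tall; straight body from 5 to 115 mm above its foot. About 250 g. Stands upright near the front edge of the worktop at the start (like bottles far at the back are not meant); origin at the centre of its underside, z axis up its middle. Grip it across the round body.
- row_plate: Fixed aluminium plate, 84 x 350 x 8 mm, its long side (own y axis) roughly left to right; carries the coasters and end tags. Origin at the centre of its underside; x across, z up. A microtome 0.3 m tall stands just left of it: carry bottles round its front, over the worktop's front strip. Another, far left, has a magnifier arm overhead: leave it sideways, not upward.
- coaster_a: Round coaster, black with a white rim, 72 mm in diameter, flush in the plate (top 8 mm above the worktop), the leftmost in the row as the robot sees it; neighbours are 82 mm apart. Fixed. Origin at the centre of its top face; axes as the plate's.
- coaster_b: Round coaster, black with a white rim, 72 mm in diameter, flush in the plate (top 8 mm above the worktop), second from the left in the row as the robot sees it; neighbours are 82 mm apart. Fixed. Origin at the centre of its top face; axes as the plate's.
- coaster_c: Round coaster, black with a white rim, 72 mm in diameter, flush in the plate (top 8 mm above the worktop), third from the left in the row as the robot sees it; neighbours are 82 mm apart. Fixed. Origin at the centre of its top face; axes as the plate's.
- coaster_d: Round coaster, black with a white rim, 72 mm in diameter, flush in the plate (top 8 mm above the worktop), the rightmost in the row as the robot sees it; neighbours are 82 mm apart. Fixed. Origin at the centre of its top face; axes as the plate's.
- red_tag: Low red bar, 70 x 16 mm, 8 mm high, fixed across one end of the plate, left or right: it marks the end where the shortest bottle goes, its centre 44.5 mm beyond the nearest coaster's centre. A like bar in grey marks the other end. Origin at the centre of its underside, on the plate's top.
Mind the look-alikes: they are no part of the job. Leave any pink or purple look-alike of the amber_bottle alone.

How it is judged:
By the outcome, as a careful person would: the job done as asked, in the order asked, and still so for the second after the job is handed in, with the robot touching nothing.
It also fails if it takes over 125 s, if anything falls off the work surface, if the arm or the gripper's body presses on something with over 40 N, if the wrist force passes 120 N, or if a joint passes its speed limit or range.

## Working session

There is one attempt and no reset: what is moved stays moved. The work goes in short steps, Python scripts to look and compute and a shell command to move; the robot and the scene stay as the last step left them, time stands still between calls to the robot, and variables do not carry over. Pictures are saved under pics/ and viewed, at most 14 in all, crops included, and the job is handed in when it is done.

```bash
mkdir -p pics; ls; python3 - <<'E'
from station import *
import cv2,json
s=get_state()
print({k:s[k] for k in('t','q','eef_pos','ee_rot','width')},grip_point_offset)
for n in("scene","top","wrist"):
    c=camera_params(n);print(n,c)
    cv2.imwrite(f'pics/{n}0.png',grab_frame(n))
E
```

```text
pics
{'t': 0.0, 'q': array([ 1.42406095e+00,  3.59393163e-01,  1.10975668e-02, -3.44002757e-04,
       -1.22413276e+00, -2.88064160e-01]), 'eef_pos': array([0.28415477, 0.61168455, 0.19303665]), 'ee_rot': array([ 3.13993599e+00, -1.53636106e-04, -4.34916554e-01]), 'width': 0.08780553760188682} 0.0188
scene {'vertical_fov': 48.64908833085782, 'cx': 273.4379990044502, 'cy': 203.05532680061816, 'view': array([[-0.94830427,  0.31696501, -0.01588072,  0.521317  ],
       [ 0.21029955,  0.59012801, -0.77943764, -0.01684281],
       [-0.2376828 , -0.74248375, -0.62627851,  1.51744232],
       [ 0.        ,  0.        ,  0.        ,  1.        ]])}
top {'vertical_fov': 42.23904858436228, 'cx': 281.02341734629186, 'cy': 214.17130314846156, 'view': array([[-2.32315852e-01, -9.72606509e-01,  8.11931512e-03,
        -1.16909882e-03],
       [-8.57438496e-01,  2.00851904e-01, -4.73769709e-01,
         4.60677720e-01],
       [ 4.59160723e-01, -1.17026027e-01, -8.80611344e-01,
         1.66004238e+00],
       [ 0.00000000e+00,  0.00000000e+00,  0.00000000e+00,
         1.00000000e+00]])}
wrist {'vertical_fov': 65.70646984690485, 'cx': 279.91251102800385, 'cy': 201.87635045939277, 'view': array([[-4.20896719e-01, -9.07108146e-01,  8.73751315e-04,
         6.74083547e-01],
       [-8.64296617e-01,  4.01324289e-01,  3.03199890e-01,
        -3.87224207e-02],
       [-2.75385748e-01,  1.26860659e-01, -9.52926578e-01,
         3.91593861e-01],
       [ 0.00000000e+00,  0.00000000e+00,  0.00000000e+00,
         1.00000000e+00]])}
```

View pics/scene0.png

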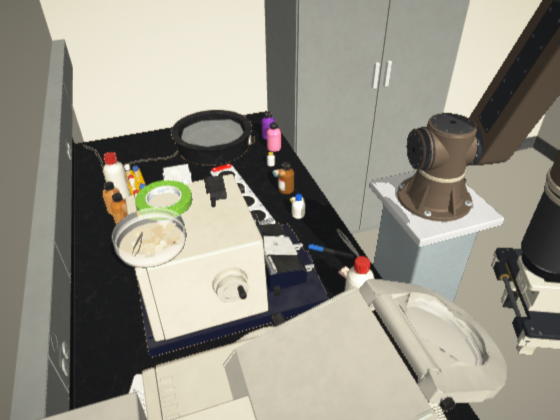

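View pics/top0.png

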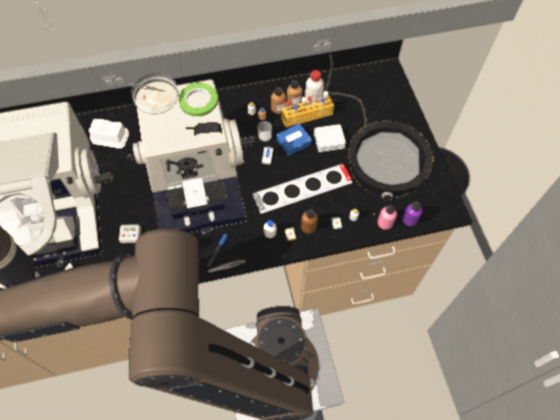

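View pics/wrist0.png

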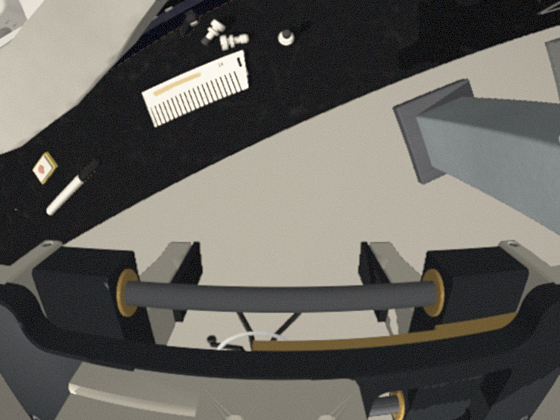

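The scene view shows the white bottle's red cap at (361,266), the jar at (298,206), the amber bottle at (286,180) and the vial at (270,158). The top view shows the coasters at about (270,198) to (334,177), with the red tag at the right end (348,173). The white bottle is hidden there by the arm.

```bash
cat > h.py <<'E'
import numpy as np, cv2
from station import *
from scipy.spatial.transform import Rotation as Ro
def ray(n,u,v,c=None):
    c=c or camera_params(n);f=210/np.tan(np.radians(c['vertical_fov'])/2)
    d=np.array([u-c['cx'],v-c['cy']])
    if n=='wrist':
        r=np.hypot(*d);a=r/f;k=np.array([*(np.sin(a)*d/max(r,1e-9)),np.cos(a)])
    else: k=np.array([*(d/f),1.])
    V=c['view'];R=V[:3,:3];return -R.T@V[:3,3],R.T@k
def pt(n,u,v,z,c=None):
    o,d=ray(n,u,v,c);return o+d*(z-o[2])/d[2]
def proj(n,p,c=None):
    c=c or camera_params(n);f=210/np.tan(np.radians(c['vertical_fov'])/2)
    k=c['view'][:3,:3]@np.array(p)+c['view'][:3,3]
    if n=='wrist':
        r=np.hypot(k[0],k[1]);return k[:2]/r*np.arctan2(r,k[2])*f+[c['cx'],c['cy']]
    return k[:2]/k[2]*f+[c['cx'],c['cy']]
E
python3 - <<'E'
from h import *
a=cv2.imread('pics/top0.png')[150:250,240:380]
cv2.imwrite('pics/topc.png',cv2.resize(a,None,fx=5.7,fy=5.7,interpolation=cv2.INTER_CUBIC))
a=cv2.imread('pics/scene0.png')[145:295,250:390]
cv2.imwrite('pics/scenec.png',cv2.resize(a,None,fx=4,fy=4,interpolation=cv2.INTER_CUBIC))
for n,u,v,z in [('top',270,198,.008),('top',334,177,.008),('scene',361,263,.16),('top',354,210,.05),('top',309,213,.105),('top',270,224,.076),('top',230,240,0),('top',472,222,0)]:print(n,u,v,pt(n,u,v,z).round(3))
E
```

```text
top 270 198 [ 0.577 -0.099  0.008]
top 334 177 [ 0.61  -0.344  0.008]
scene 361 263 [0.44  0.319 0.16 ]
top 354 210 [ 0.441 -0.363  0.05 ]
top 309 213 [ 0.437 -0.2    0.105]
top 270 224 [ 0.441 -0.068  0.076]
top 230 240 [0.451 0.07  0.   ]
top 472 222 [ 0.326 -0.765 -0.   ]
```

View pics/topc.png

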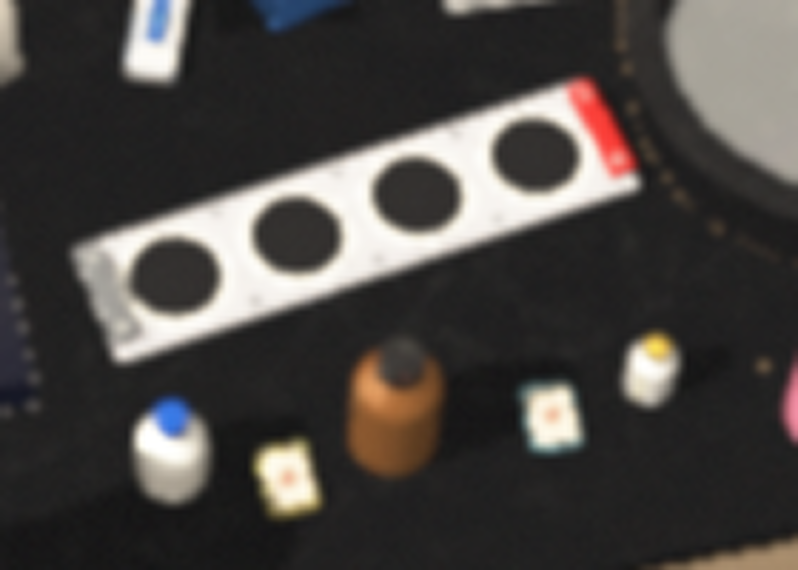

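View pics/scenec.png

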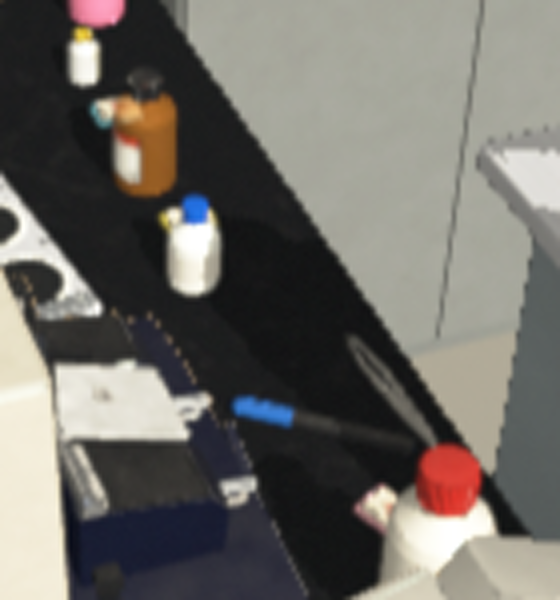

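The crops give coaster centres at crop pixels (174,276), (297,235), (416,194) and (535,155). The red tag is at the right end. The cap tops are jar (172,408), amber (403,352) and vial (657,343), and in the scene crop the white cap top is at (450,458). There are small cards and a pen lying nearby.

```bash
python3 - <<'E'
from h import *
T=lambda u,v:((u+.5)/5.7-.5+240,(v+.5)/5.7-.5+150)
S=lambda u,v:((u+.5)/4-.5+250,(v+.5)/4-.5+145)
for n,u,v in [('A',174,276),('B',297,235),('C',416,194),('D',535,155)]:print(n,pt('top',*T(u,v),.008).round(4))
for n,u,v,z in [('jarcap',172,408,.074),('ambcap',403,352,.104),('vialcap',657,343,.05),('jarbot',172,503,0),('ambbot',390,475,0),('vialbot',650,407,0),('ringleft',660,170,0),('deckright',38,405,0)]:print(n,pt('top',*T(u,v),z).round(4))
for n,u,v,z in [('whcap',450,458,.16),('jarcap',195,203,.076),('ambcap',146,80,.105),('vialcap',82,34,.05),('deckcorner',150,320,.0),('deck2',305,600,0),('edge1',320,235,0),('edge2',520,520,0)]:print('S',n,pt('scene',*S(u,v),z).round(4))
s=get_state();c=camera_params('wrist')
print('cam in tool',Ro.from_euler('xyz',s['ee_rot']).as_matrix().T@(ray('wrist',280,200)[0]-s['eef_pos']))
E
```

```text
A [ 0.5765 -0.099   0.008 ]
B [ 0.5879 -0.1808  0.008 ]
C [ 0.6    -0.2613  0.008 ]
D [ 0.6109 -0.3427  0.008 ]
jarcap [ 0.4528 -0.0702  0.074 ]
ambcap [ 0.4426 -0.2054  0.104 ]
vialcap [ 0.4415 -0.3661  0.05  ]
jarbot [ 0.4277 -0.0637  0.    ]
ambbot [ 0.4159 -0.1962  0.    ]
vialbot [ 0.4245 -0.3631  0.    ]
ringleft [ 0.5865 -0.4195  0.    ]
deckright [0.5113 0.0013 0.    ]
S whcap [0.4315 0.3082 0.16  ]
S jarcap [ 0.4452 -0.0694  0.076 ]
S ambcap [ 0.4385 -0.1986  0.105 ]
S vialcap [ 0.44   -0.3629  0.05  ]
S deckcorner [ 0.4937 -0.0352  0.    ]
S deck2 [0.4918 0.2573 0.    ]
S edge1 [ 0.3289 -0.0869 -0.    ]
S edge2 [0.3265 0.2413 0.    ]
cam in tool [ 0.08157319  0.00032537 -0.1912053 ]
```

```bash
python3 -m creep '[[[8.7,4,5,0,0,0,0],[8.7,8,10,0,0,0,0],[8.7,12,14.5,0,0,0,0],[8.7,16,19,0,0,0,0],[8.7,21,24,0,0,0,0],[8.7,25,30,-2,0,0,0],[8.7,29,36,-4,0,0,0],[8.7,32,42,-6,0,0,0],[8.7,35.4,48.8,-7,0,0,0],[8.7,35.4,48.8,-7,0,0,0]]]'; python3 - <<'E'
from h import *
cv2.imwrite('pics/top1.png',grab_frame('top'))
s=get_state();print(s['t'],s['eef_pos'],s['ee_rot'],s['q'],s['force'])
E
```

```text
t: 1.4
eef_pos: [0.3994, 0.0185, 0.2647]
ee_rot: [-3.141, -0.001, -0.435]
force: [1.0, 0.2, -1.2]
width: 0.0872
gripper_force: 0.0
1.45 [0.39933151 0.01443482 0.26584429] [-3.14130201e+00 -1.87932561e-03 -4.36383424e-01] [ 0.53840508 -0.16570063 -0.41847547  0.00143832 -1.31672625  0.59564748] [ 0.29182743 -3.41658232  1.70627596]
```

View pics/top1.png

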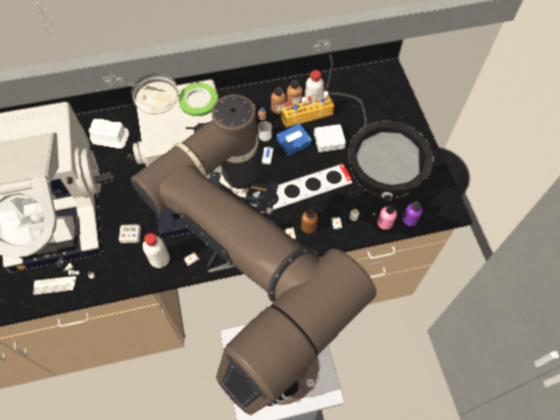

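The top view now shows the white bottle with its cap at (150,240) and foot near (159,267). Next I move to the vial with the tool turned so the fingers close across the row.

```bash
python3 -m creep '[[[8.7,3,5,0,0,0,0.15],[8.7,6,10,0,0,0,0.3],[8.7,9,15,1,0,0,0.45],[8.7,12,20,2,0,0,0.6],[8.7,15,25,4,0,0,0.75],[8.7,17.5,29,6,0,0,0.9],[8.7,19.8,32.7,8,0,0,1.05],[8.7,19.8,32.7,10,0,0,1.135],[8.7,19.8,32.7,10,0,0,1.135],[8.7,19.8,32.7,10,0,0,1.135]]]'; python3 - <<'E'
from h import *
s=get_state();c=camera_params('wrist');im=grab_frame('wrist')
print(s['t'],s['eef_pos'],s['ee_rot'],s['q'],s['force'])
print([proj('wrist',[.441,-.365,z],c).round(0) for z in(0,.05)])
cv2.imwrite('pics/w1.png',im)
f=lambda u,v:pt('top',u,v,.16).round(4)
print('whcap',f(150,239),'whbot',pt('top',159,267,0))
E
```

```text
t: 2.7
eef_pos: [0.442, -0.3594, 0.1648]
ee_rot: [-3.141, -0.001, -1.567]
force: [0.9, -0.5, 0.3]
width: 0.0872
gripper_force: 0.0
2.7 [ 0.44204592 -0.35942167  0.16480435] [-3.14102037e+00 -5.57468127e-04 -1.56718481e+00] [-3.39055402e-01  2.07383611e-01 -2.67873600e-01  3.74387615e-04
 -1.09481283e+00  3.42495646e-01] [ 0.9064377  -0.47763746  0.33581708]
[array([280., 171.]), array([280., 182.])]
whcap [0.4327 0.3133 0.16  ] whbot [0.40696771 0.31916806 0.        ]
```

View pics/w1.png

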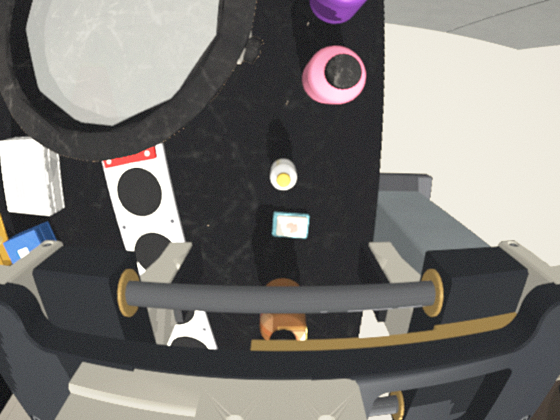

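The wrist view shows the vial cap at about (284,181), within 4 px of prediction, and coaster D at (139,191). The low card at (291,225) is clear of the fingers.

```bash
python3 - <<'E'
from h import *
c=camera_params('wrist')
print(pt('wrist',284,181,.05,c),pt('wrist',283,175,.0,c),pt('wrist',139,191,.008,c),pt('wrist',132,157,.016,c), get_state()['eef_pos'])
E
```

```text
[ 0.43757573 -0.36547066  0.05      ] [ 0.43816234 -0.35997232  0.        ] [ 0.60906747 -0.34360065  0.008     ] [ 0.60985409 -0.38611471  0.016     ] [ 0.44233547 -0.35935054  0.16521152]
```

```bash
python3 -m creep '[[[8.7,0.5,0.4,5,0,0,0],[8.7,0.5,0.4,10,0,0,0],[8.7,0.5,0.4,13.5,0,0,0],[8.7,0.5,0.4,15.6,0,0,0],[8.7,0.5,0.4,15.6,0,0,0],[4,0.5,0.4,15.6,0,0,0],[2,0.5,0.4,15.6,0,0,0],[2,0.5,0.4,15.6,0,0,0],[2,0.5,0.4,15.6,0,0,0],[2,0.5,0.4,15.6,0,0,0],[2,0.5,0.4,15.6,0,0,0],[2,0.5,0.4,15.6,0,0,0]]]' 12
```

```text
t: 4.25
eef_pos: [0.4377, -0.3646, 0.0079]
ee_rot: [3.142, 0.0, -1.57]
force: [-0.4, 0.1, 0.0]
width: 0.0258
gripper_force: 12.0
```

```bash
python3 -m creep '[[[2,0,0,-1,0,0,0],[2,0,0,-3,0,0,0],[2,-0.3,-2,-4,0,0,0],[2,-0.7,-5,-4,0,0,0],[2,-1.1,-8,-4,0,0,0],[2,-1.5,-11,-4,0,0,0],[2,-1.8,-14,-4,0,0,0],[2,-2.1,-16,-4,0,0,0],[2,-2.1,-17.2,-4,0,0,0],[2,-2.1,-17.2,-4,0,0,0],[2,-2.1,-17.2,-3,0,0,0],[2,-2.1,-17.2,-2,0,0,0],[2,-2.1,-17.2,-1.3,0,0,0],[2,-2.1,-17.2,-0.9,0,0,0],[2,-2.1,-17.2,-0.85,0,0,0],[2,-2.1,-17.2,-0.85,0,0,0]]]'; python3 - <<'E'
from h import *
s=get_state();print(s['force'],s['width'],s['eef_pos'])
E
```

```text
t: 6.25
eef_pos: [0.6098, -0.3434, 0.0166]
ee_rot: [-3.141, -0.0, -1.57]
force: [0.4, 0.1, -0.3]
width: 0.0259
gripper_force: 12.0
[ 0.40823844  0.07084805 -0.31767349] 0.025934834123740005 [ 0.60977442 -0.34340944  0.01662666]
```

```bash
python3 -m creep '[[[4,0,0,0,0,0,0],[8.7,0,0,0,0,0,0],[8.7,0,0,0,0,0,0],[8.7,0,0,0,0,0,0],[8.7,0,0,-2,0,0,0],[8.7,0,0,-5,0,0,0],[8.7,0,0,-10,0,0,0],[8.7,0,2,-15,0,0,0],[8.7,-4,7,-17,0,0,0],[8.7,-8,12,-18,0,0,0],[8.7,-14.1,16.9,-18,0,0,0],[8.7,-14.1,16.9,-18,0,0,0],[8.7,-14.1,16.9,-18,0,0,0]]]'; python3 - <<'E'
from h import *
s=get_state();c=camera_params('wrist');im=grab_frame('wrist')
print(s['eef_pos'],s['ee_rot'])
print('D+vial',proj('wrist',[.61,-.343,.008],c),proj('wrist',[.61,-.343,.058],c),'amb',proj('wrist',[.441,-.202,.105],c))
cv2.imwrite('pics/w2.png',im)
E
```

```text
t: 7.88
eef_pos: [0.4402, -0.2017, 0.1988]
ee_rot: [-3.138, -0.0, -1.568]
force: [0.8, -0.6, 0.2]
width: 0.0872
gripper_force: 0.0
[ 0.4401868  -0.20172774  0.1988349 ] [-3.13770992e+00 -2.65667921e-04 -1.56793732e+00]
D+vial [141.1013332   60.31633641] [122.85683551  55.98648267] amb [278.32168136 192.77283164]
```

View pics/w2.png

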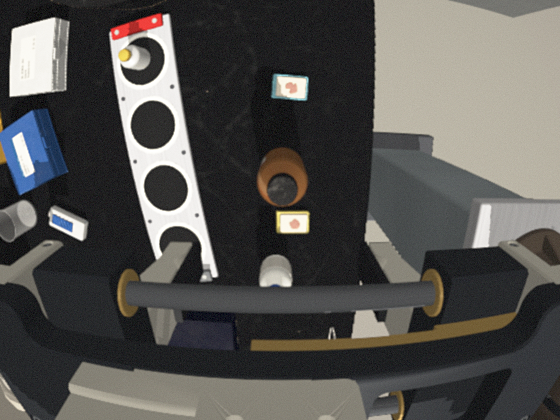

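The vial stands on coaster D with its cap at (124,56), where predicted. The amber cap is at (283,188) and coasters C and B at (153,125) and (166,187).

```bash
python3 - <<'E'
from h import *
c=camera_params('wrist')
print(pt('wrist',283,188,.105,c),pt('wrist',281,190,.105,c),'C',pt('wrist',153,125,.008,c),'B',pt('wrist',166,187,.008,c),'D',pt('wrist',142,62,.008,c), get_state()['eef_pos'])
E
```

```text
[ 0.43749569 -0.2072492   0.105     ] [ 0.43930237 -0.20535784  0.105     ] C [ 0.59667208 -0.26151554  0.008     ] B [ 0.58511381 -0.18230277  0.008     ] D [ 0.60918632 -0.34134542  0.008     ] [ 0.44095988 -0.20232414  0.19843543]
```

```bash
python3 -m creep '[[[8.7,0.2,0.15,3,0,0,0],[8.7,0.2,0.15,7,0,0,0],[8.7,0.2,0.15,11,0,0,0],[8.7,0.2,0.15,13.5,0,0,0],[8.7,0.2,0.15,15,0,0,0],[8.7,0.2,0.15,15,0,0,0],[4.5,0.2,0.15,15,0,0,0],[4.5,0.2,0.15,15,0,0,0],[4.5,0.2,0.15,15,0,0,0],[4.5,0.2,0.15,15,0,0,0],[4.5,0.2,0.15,15,0,0,0],[4.5,0.2,0.15,15,0,0,0]]]' 20
```

```text
t: 9.43
eef_pos: [0.4392, -0.2046, 0.0468]
ee_rot: [-3.141, -0.0, -1.57]
force: [-1.5, 1.1, 5.2]
width: 0.0514
gripper_force: 20.0
```

```bash
python3 -m creep '[[[4.5,0,0,-1,0,0,0],[4.5,0,0,-3,0,0,0],[4.5,0,-1,-4,0,0,0],[4.5,-0.5,-3,-4,0,0,0],[4.5,-1,-6,-4,0,0,0],[4.5,-1.5,-9,-4,0,0,0],[4.5,-2,-12,-4,0,0,0],[4.5,-2.3,-14,-4,0,0,0],[4.5,-2.35,-14.8,-4,0,0,0],[4.5,-2.35,-14.8,-4,0,0,0],[4.5,-2.35,-14.8,-3,0,0,0],[4.5,-2.35,-14.8,-2,0,0,0],[4.5,-2.35,-14.8,-1.3,0,0,0],[4.5,-2.35,-14.8,-0.9,0,0,0],[4.5,-2.35,-14.8,-0.85,0,0,0],[4.5,-2.35,-14.8,-0.85,0,0,0]]]'; python3 - <<'E'
from h import *
s=get_state();print(s['force'],s['width'],s['eef_pos'])
E
```

```text
t: 11.42
eef_pos: [0.5871, -0.1809, 0.0551]
ee_rot: [-3.141, 0.0, -1.57]
force: [-0.2, 0.1, -1.1]
width: 0.0514
gripper_force: 20.0
[-0.24746583  0.11852261 -1.06608488] 0.051416870525569126 [ 0.58713135 -0.18085799  0.05506281]
```

```bash
python3 -m creep '[[[6,0,0,0,0,0,0],[8.7,0,0,0,0,0,0],[8.7,0,0,0,0,0,0],[8.7,0,0,0,0,0,0],[8.7,0,0,-2,0,0,0],[8.7,0,0,-5,0,0,0],[8.7,0,0,-10,0,0,0],[8.7,0,2,-15,0,0,0],[8.7,-3,7,-15,0,0,0],[8.7,-7,11,-15,0,0,0],[8.7,-11.1,14,-15,0,0,0],[8.7,-11.1,14,-15,0,0,0],[8.7,-11.1,14,-15,0,0,0]]]'; python3 - <<'E'
from h import *
s=get_state();c=camera_params('wrist');im=grab_frame('wrist')
print(s['eef_pos'],s['ee_rot'])
print('B+amb',proj('wrist',[.587,-.181,.113],c),'jar',proj('wrist',[.447,-.07,.076],c))
cv2.imwrite('pics/w3.png',im)
E
```

```text
t: 13.05
eef_pos: [0.4473, -0.0699, 0.2055]
ee_rot: [-3.14, 0.0, -1.569]
force: [0.7, 0.0, -0.4]
width: 0.0868
gripper_force: 0.0
[ 0.44733429 -0.06985425  0.20546713] [-3.14036234e+00  8.09017283e-05 -1.56863460e+00]
B+amb [127.36339377  77.91527916] jar [279.45156098 183.15040748]
```

View pics/w3.png

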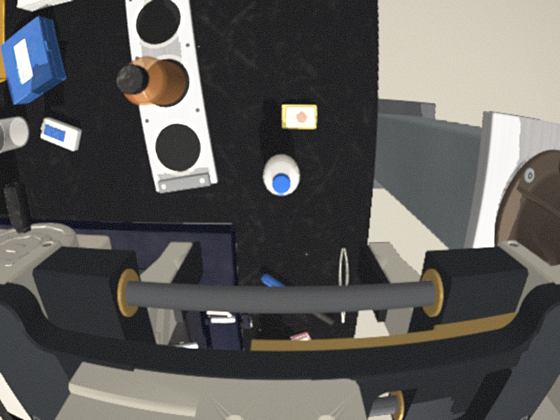

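The amber bottle stands upright on B with its cap at about (130,79). The jar cap is at (281,184) and coaster A at (179,147).

```bash
python3 - <<'E'
from h import *
c=camera_params('wrist')
im=cv2.imread('pics/w3.png')
hsv=cv2.cvtColor(im,cv2.COLOR_BGR2HSV);m=cv2.inRange(hsv,(105,150,60),(125,255,255));m[:165]=0;m[200:]=0;m[:,:260]=0;m[:,305:]=0
ys,xs=np.nonzero(m);print(xs.min(),xs.max(),ys.min(),ys.max())
print(pt('wrist',281,184,.076,c),pt('wrist',281,182,.07,c),'amb',pt('wrist',130,79,.113,c),'A',pt('wrist',179,147,.008,c),'C',pt('wrist',159,21,.008,c), get_state()['eef_pos'])
E
```

```text
273 289 174 192
[ 0.44543808 -0.06957113  0.076     ] [ 0.44542761 -0.07015242  0.07      ] amb [ 0.58397164 -0.18014935  0.113     ] A [ 0.57173764 -0.09991481  0.008     ] C [ 0.59506834 -0.2610961   0.008     ] [ 0.44744328 -0.07020874  0.20515494]
```

```bash
python3 -m creep '[[[8.7,0,0.1,4,0,0,0],[8.7,0,0.1,9,0,0,0],[8.7,0,0.1,14,0,0,0],[8.7,0,0.1,17,0,0,0],[8.7,0,0.1,18.9,0,0,0],[8.7,0,0.1,18.9,0,0,0],[3.4,0,0.1,18.9,0,0,0],[3.4,0,0.1,18.9,0,0,0],[3.4,0,0.1,18.9,0,0,0],[3.4,0,0.1,18.9,0,0,0],[3.4,0,0.1,18.9,0,0,0],[3.4,0,0.1,18.9,0,0,0]]]' 15
```

```text
t: 14.6
eef_pos: [0.4459, -0.07, 0.016]
ee_rot: [-3.141, 0.0, -1.57]
force: [-0.3, -0.5, 1.2]
width: 0.0359
gripper_force: 0.1
```

```bash
python3 - <<'E'
from h import *
s=get_state();print(s['t'],s['width'],s['gripper_force'],s['force'],s['eef_pos'])
cv2.imwrite('pics/w4.png',grab_frame('wrist'))
E
```

```text
14.6 0.035896092637381936 0.08049331758229528 [-0.33324574 -0.53418909  1.16686166] [ 0.4459161  -0.06996533  0.01604935]
```

View pics/w4.png

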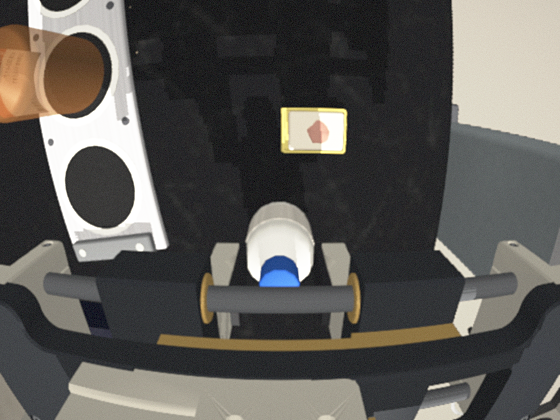

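The jar sits between the fingers, with its cap under the bar at (279,270) and the body spanning 247–313. The fingers may still be closing, so I'll give them a few more rows.

```bash
python3 -m creep '[[[3.0,0,0,0,0,0,0],[3.0,0,0,0,0,0,0],[3.0,0,0,0,0,0,0]]]' 15
```

```text
t: 15.02
eef_pos: [0.4463, -0.0699, 0.0162]
ee_rot: [-3.141, 0.0, -1.57]
force: [1.0, -0.2, 3.6]
width: 0.0319
gripper_force: 12.0
```

```bash
python3 - <<'E'
from h import *
s=get_state();print(s['t'],s['width'],s['gripper_force'],s['force'],s['eef_pos'])
c=camera_params('wrist');a=grab_frame('wrist')[170:330,170:390]
for z,r in((.004,.02),(.044,.02),(.076,.0)):
  for dx in(-r,r): print(z,proj('wrist',[.446+dx,-.07,z],c).round(0))
  print(proj('wrist',[.446,-.07-r,z],c).round(0))
cv2.imwrite('pics/w5.png',cv2.resize(a,None,fx=3.6,fy=3.6,interpolation=cv2.INTER_CUBIC))
E
```

```text
15.025 0.031933922096720205 12.010836848057806 [ 1.04521822 -0.2467794   3.60788611] [ 0.44633268 -0.06992944  0.01616227]
0.004 [308. 227.]
0.004 [249. 227.]
[279. 198.]
0.044 [314. 253.]
0.044 [243. 253.]
[278. 220.]
0.076 [278. 284.]
0.076 [278. 284.]
[278. 284.]
```

View pics/w5.png

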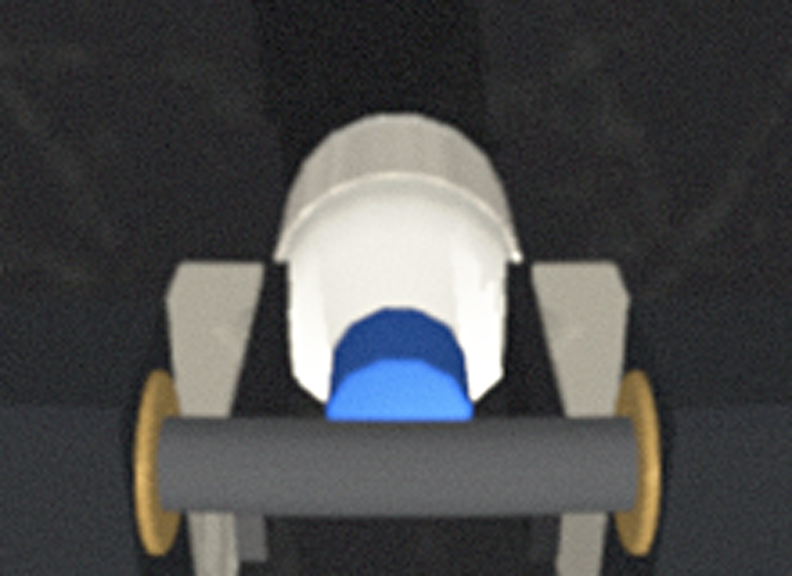

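```bash
python3 -m creep '[[[3.0,0,0,0,0,0,0],[3.0,0,0,0,0,0,0],[3.0,0,0,0,0,0,0],[3.0,0,0,0,0,0,0]]]' 15;  python3 -m creep '[[[3.0,0,0,-0.5,0,0,0],[3.0,0,0,-1,0,0,0],[3.0,0,0,-1,0,0,0],[3.0,0,0,-1,0,0,0]]]'; python3 - <<'E'
from h import *
a=grab_frame('wrist')[170:330,170:390]
cv2.imwrite('pics/w6.png',cv2.resize(a,None,fx=3.6,fy=3.6,interpolation=cv2.INTER_CUBIC))
E
```

```text
t: 15.58
eef_pos: [0.4462, -0.07, 0.0161]
ee_rot: [-3.141, 0.0, -1.57]
force: [1.6, -0.4, 5.4]
width: 0.0318
gripper_force: 12.6
t: 16.08
eef_pos: [0.4456, -0.0701, 0.0259]
ee_rot: [3.141, 0.0, -1.57]
force: [1.1, 0.2, -0.5]
width: 0.0301
gripper_force: 0.0
```

View pics/w6.png

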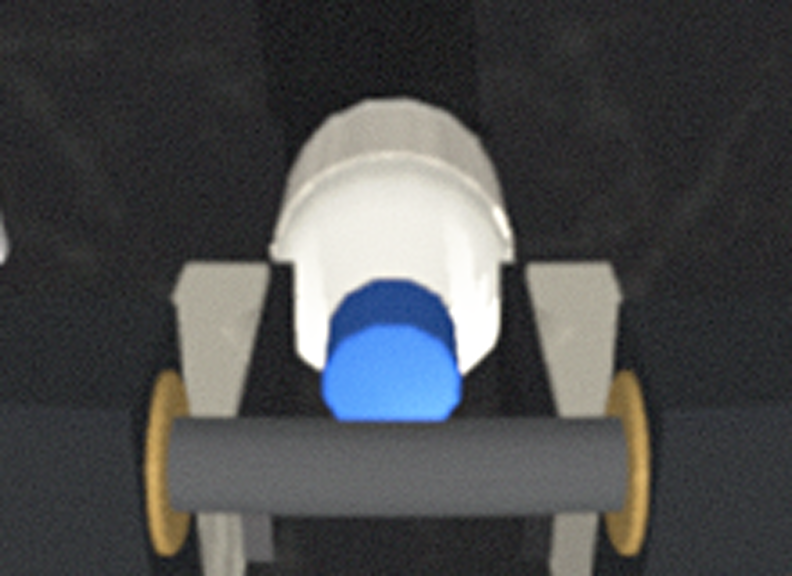

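The jar stayed upright and the grip slid off it. I'll check the fingertip geometry numerically before trying again.

```bash
python3 - <<'E'
from h import *
s=get_state();c=camera_params('wrist');R=Ro.from_euler('xyz',s['ee_rot']).as_matrix();p=s['eef_pos']
print(p,s['width'],s['gripper_force'])
print('cap now',pt('wrist',278.6,273.3,.076,c),'bottom front',pt('wrist',279,197,0,c),'shoulder front',pt('wrist',278,211,.044,c))
for w in(.030,.040):
  for tz in(0,-.019,-.03,-.04):
    print(w,tz,[proj('wrist',p+R@[.0095,sy*w/2,tz],c).round(0) for sy in(-1,1)])
E
```

```text
[ 0.44561269 -0.07005685  0.02582463] 0.029980324973492622 0.0
cap now [ 0.44518769 -0.07022604  0.076     ] bottom front [ 0.44521988 -0.08688101  0.        ] shoulder front [ 0.44565274 -0.09196033  0.044     ]
0.03 0 [array([254., 220.]), array([302., 220.])]
0.03 -0.019 [array([252., 232.]), array([304., 232.])]
0.03 -0.03 [array([250., 240.]), array([305., 240.])]
0.03 -0.04 [array([249., 248.]), array([307., 248.])]
0.04 0 [array([247., 220.]), array([310., 220.])]
0.04 -0.019 [array([243., 232.]), array([313., 232.])]
0.04 -0.03 [array([241., 240.]), array([315., 240.])]
0.04 -0.04 [array([239., 247.]), array([317., 248.])]
```

The fingertips occlude the jar only from about 30 mm behind the TCP, so the pads closed on the sloping shoulder. The jar itself hasn't moved. I'll open, go lower while watching the force, and grip again.

```bash
python3 -m creep '[[[6,0,0,0,0,0,0],[6,0,0,0,0,0,0],[6,0,0,0,0,0,0],[6,0,0,0,0,0,0],[6,0,0,0.5,0,0,0],[6,0,0,1,0,0,0],[6,0,0,1.4,0,0,0],[6,0,0,1.8,0,0,0],[6,0,0,1.8,0,0,0]]]'; python3 -m creep '[[[6,0,0,0.2,0,0,0],[6,0,0,0.2,0,0,0]]]'; python3 -m creep '[[[6,0,0,0.2,0,0,0],[6,0,0,0.2,0,0,0]]]'
```

```text
t: 17.25
eef_pos: [0.4456, -0.0701, 0.0076]
ee_rot: [3.141, -0.0, -1.57]
force: [0.2, 0.5, 0.4]
width: 0.0598
gripper_force: 0.0
t: 17.5
eef_pos: [0.4459, -0.07, 0.0059]
ee_rot: [3.142, 0.0, -1.57]
force: [-0.6, -0.3, -0.3]
width: 0.0603
gripper_force: 0.0
t: 17.75
eef_pos: [0.4458, -0.07, 0.0039]
ee_rot: [3.141, -0.0, -1.57]
force: [0.3, -0.3, 1.1]
width: 0.0601
gripper_force: 0.0
```

```bash
python3 -m creep '[[[3.4,0,0,0,0,0,0],[3.4,0,0,0,0,0,0],[3.4,0,0,0,0,0,0],[3.4,0,0,0,0,0,0],[3.4,0,0,0,0,0,0],[3.4,0,0,0,0,0,0]]]' 15
```

```text
t: 18.5
eef_pos: [0.446, -0.07, 0.004]
ee_rot: [-3.141, 0.0, -1.57]
force: [0.4, -0.2, 0.1]
width: 0.039
gripper_force: 15.0
```

```bash
python3 -m creep '[[[3.4,0,0,-0.5,0,0,0],[3.4,0,0,-1.5,0,0,0],[3.4,0,0,-3,0,0,0],[3.4,0,0,-4,0,0,0],[3.4,0,0,-4,0,0,0]]]'
```

```text
t: 19.12
eef_pos: [0.4465, -0.0698, 0.0449]
ee_rot: [-3.14, 0.001, -1.57]
force: [-0.0, -0.5, 0.4]
width: 0.0389
gripper_force: 15.0
```

```bash
python3 -m creep '[[[3.4,2,0,0,0,0,0],[3.4,5,0,0,0,0,0],[3.4,8,0,0,0,0,0],[3.4,11,0,0,0,0,0],[3.4,14,0,0,0,0,0],[3.4,17,0,0,0,0,0],[3.4,19.1,0,0,0,0,0],[3.4,19.1,-1,0,0,0,0],[3.4,19.1,-4,0,0,0,0],[3.4,19.1,-7,0,0,0,0],[3.4,19.1,-10,0,0,0,0],[3.4,19.1,-13,0,0,0,0],[3.4,19.1,-15.2,0,0,0,0],[3.4,19.1,-15.2,0,0,0,0],[3.4,19.1,-15.2,1,0,0,0],[3.4,19.1,-15.2,2,0,0,0],[3.4,19.1,-15.2,2.7,0,0,0],[3.4,19.1,-15.2,3.1,0,0,0],[3.4,19.1,-15.2,3.15,0,0,0],[3.4,19.1,-15.2,3.15,0,0,0]]]'
```

```text
t: 21.62
eef_pos: [0.5982, -0.2609, 0.0127]
ee_rot: [-3.141, -0.0, -1.57]
force: [-0.2, -0.0, -0.4]
width: 0.039
gripper_force: 15.0
```

```bash
python3 -m creep '[[[6,0,0,0,0,0,0],[7,0,0,0,0,0,0],[8.7,0,0,0,0,0,0],[8.7,0,0,0,0,0,0],[8.7,0,0,-2,0,0,0],[8.7,0,0,-5,0,0,0],[8.7,0,0,-10,0,0,0],[8.7,0,0,-16,0,0,0],[8.7,0,3,-22,0,0,0],[8.7,0,9,-24,0,0,0],[8.7,0,15,-24,0,0,0],[8.7,0,18,-24,0,0,0],[8.7,-5,18,-24,0,0,0],[8.7,-10,18,-24,0,0,0],[8.7,-10,18,-24,0,0,0]]]'; python3 - <<'E'
from h import *
c=camera_params('wrist');cv2.imwrite('pics/w7.png',grab_frame('wrist'));np.save('c7.npy',c['view'])
for n,p in dict(D=[.610,-.343,.058],C=[.598,-.261,.084],B=[.587,-.181,.113]).items():print(n,proj('wrist',p,c),proj('wrist',[p[0],p[1],.008],c))
E
python3 -m creep '[[[8.7,-4,0,0,0,0,0.16],[8.7,-9,0,0,0,0,0.33],[8.7,-14,0,0,0,0,0.5],[8.7,-19,0,0,0,0,0.67],[8.7,-24,0,0,0,0,0.84],[8.7,-29,0,0,0,0,1.01],[8.7,-34,0,0,0,0,1.18],[8.7,-39,0,0,0,0,1.35],[8.7,-44,-1,0,0,0,1.5],[8.7,-47.2,-1.7,0,0,0,1.57],[8.7,-47.2,-1.7,0,0,0,1.57],[8.7,-47.2,-1.7,0,0,0,1.57],[8.7,-47.2,-1.7,0,0,0,1.57]]]'; python3 - <<'E'
from h import *
im=grab_frame('top');a=im[130:300,110:390];cv2.imwrite('pics/t3.png',cv2.resize(a,None,fx=2.8,fy=2.8,interpolation=cv2.INTER_CUBIC))
c=camera_params('wrist');w=grab_frame('wrist');cv2.imwrite('pics/w8.png',w)
hsv=cv2.cvtColor(w,cv2.COLOR_BGR2HSV);m=cv2.inRange(hsv,(0,150,90),(8,255,255))|cv2.inRange(hsv,(172,150,90),(180,255,255))
n,l,st,ce=cv2.connectedComponentsWithStats(m);print([(s.tolist(),q.round(1)) for s,q in zip(st,ce) if 40<s[4]<20000])
print(proj('wrist',[.432,.311,.16],c),get_state()['q'])
E
```

```text
t: 23.5
eef_pos: [0.4179, -0.1588, 0.2531]
ee_rot: [-3.14, 0.001, -1.566]
force: [0.6, -0.4, 0.4]
width: 0.0869
gripper_force: 0.0
D [126.98996871  29.9018353 ] [142.41251848  36.2041732 ]
C [126.29355457  91.49993148] [150.32810135  91.99294198]
B [127.84629501 162.12721193] [160.02572124 147.84512903]
t: 25.18
eef_pos: [0.4347, 0.3099, 0.2527]
ee_rot: [3.141, 0.0, -3.141]
force: [0.3, -0.9, -0.9]
width: 0.087
gripper_force: 0.0
[([266, 171, 37, 42, 775], array([281.7, 191.8])), ([0, 399, 12, 17, 130], array([  4.2, 407.5]))]
[280.64389912 191.74765557] [ 9.87206914e-01  9.05385024e-02 -2.03722327e-01  3.11781735e-05
 -1.27589039e+00 -2.55683725e+00]
```

```bash
python3 - <<'E'
import cv2,numpy as np
r=lambda a:cv2.resize(a,(400,300),interpolation=cv2.INTER_CUBIC)
w7=cv2.imread('pics/w7.png')[0:180,60:300];w8=cv2.imread('pics/w8.png')
cv2.imwrite('pics/m1.png',np.vstack([np.hstack([r(w7),r(w8)]),np.hstack([r(w8[130:250,210:370]),r(cv2.imread('pics/t3.png'))])]))
E
```

```text
(no output)
```

View pics/m1.png

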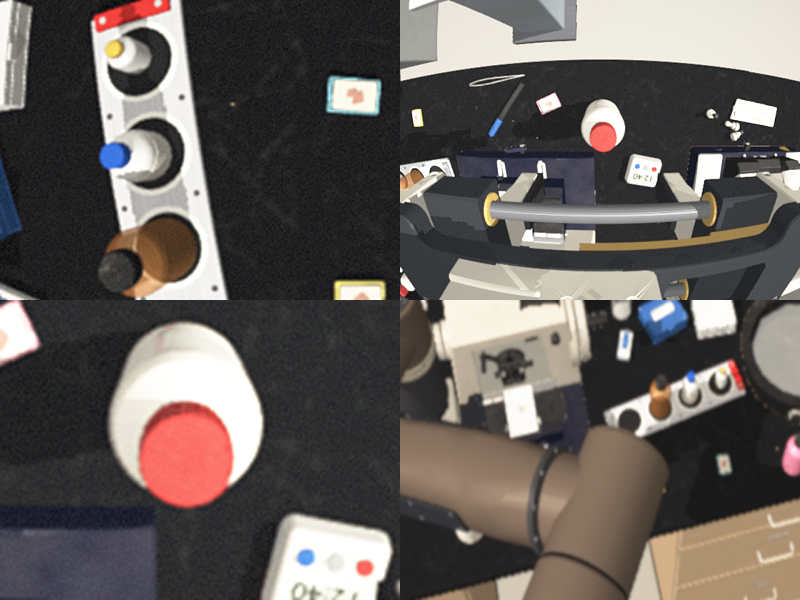

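The vial, jar and amber bottle stand on D, C and B. The white cap's top is centred at wrist pixel (285,194). The gripper's front side is clear, and a timer at (645,170) is low and off to the side.

```bash
python3 - <<'E'
from h import *
c=camera_params('wrist');print(get_state()['eef_pos'],pt('wrist',284.8,194,.16,c))
print('timer',pt('wrist',(645-400)*1.4,170*1.4,.02,c),'deck corner',pt('wrist',(595-400)*1.4,158*1.4,.0,c))
E
```

```text
[0.4346584  0.31016124 0.25284169] [0.43411971 0.31494586 0.16      ]
timer [0.54116614 0.401952   0.02      ] deck corner [0.52259202 0.30066785 0.        ]
```

```bash
python3 -m creep '[[[8.7,0.15,0.2,3,0,0,0],[8.7,0.15,0.2,6,0,0,0],[8.7,0.15,0.2,9,0,0,0],[8.7,0.15,0.2,12,0,0,0],[8.7,0.15,0.2,14,0,0,0],[8.7,0.15,0.2,15.3,0,0,0],[8.7,0.15,0.2,15.3,0,0,0]]]'; python3 -m creep '[[[8.7,0,0,0.3,0,0,0],[8.7,0,0,0.5,0,0,0],[8.7,0,0,0.5,0,0,0]]]'; python3 -m creep '[[[8.7,0,0,0.3,0,0,0],[8.7,0,0,0.5,0,0,0],[8.7,0,0,0.5,0,0,0]]]'
```

```text
t: 26.15
eef_pos: [0.4328, 0.3124, 0.0991]
ee_rot: [-3.141, -0.001, -3.14]
force: [0.6, -0.6, 0.3]
width: 0.0868
gripper_force: 0.0
t: 26.52
eef_pos: [0.4331, 0.3131, 0.0947]
ee_rot: [3.141, 0.0, -3.14]
force: [0.1, -0.1, -0.3]
width: 0.0869
gripper_force: 0.0
t: 26.9
eef_pos: [0.4329, 0.3128, 0.0892]
ee_rot: [-3.141, -0.0, -3.14]
force: [0.0, 0.1, 0.4]
width: 0.0873
gripper_force: 0.0
```

Still no contact, so I continue down in small steps.

```bash
for i in 1; do python3 -m creep '[[[8.7,0,0,0.3,0,0,0],[8.7,0,0,0.4,0,0,0],[8.7,0,0,0.4,0,0,0]]]'|grep -E 'pos|force'; python3 -m creep '[[[8.7,0,0,0.3,0,0,0],[8.7,0,0,0.4,0,0,0],[8.7,0,0,0.4,0,0,0]]]'|grep -E 'pos|force'; python3 -m creep '[[[8.7,0,0,0.2,0,0,0],[8.7,0,0,0.3,0,0,0],[8.7,0,0,0.3,0,0,0]]]'|grep -E 'pos|force'; done
```

```text
eef_pos: [0.433, 0.3129, 0.0853]
force: [-0.4, -0.8, -0.2]
gripper_force: 0.0
eef_pos: [0.4329, 0.3129, 0.0813]
force: [-1.1, -0.1, -0.5]
gripper_force: 0.0
eef_pos: [0.4329, 0.3129, 0.0784]
force: [-0.3, 0.0, 0.2]
gripper_force: 0.0
```

```bash
python3 -m creep '[[[8.7,0,0,0.2,0,0,0],[8.7,0,0,0.3,0,0,0],[8.7,0,0,0.3,0,0,0]]]'|grep -E 'pos|force'; python3 -m creep '[[[8.7,0,0,0.2,0,0,0],[8.7,0,0,0.3,0,0,0],[8.7,0,0,0.3,0,0,0]]]'|grep -E 'pos|force'; python3 -m creep '[[[6,0,0,0,0,0,0],[6,0,0,0,0,0,0],[6,0,0,0,0,0,0],[6,0,0,0,0,0,0],[6,0,0,0,0,0,0]]]' 30
```

```text
eef_pos: [0.433, 0.3129, 0.0754]
force: [-0.4, -0.3, -0.1]
gripper_force: 0.0
eef_pos: [0.4329, 0.3129, 0.0723]
force: [-1.7, 0.8, 0.0]
gripper_force: 0.0
t: 29.4
eef_pos: [0.4331, 0.3131, 0.0725]
ee_rot: [3.141, 0.0, -3.14]
force: [0.1, 0.8, -0.6]
width: 0.0649
gripper_force: 30.0
```

```bash
python3 -m creep '[[[6,0,0,-0.5,0,0,0],[6,0,0,-1.5,0,0,0],[6,0,0,-3,0,0,0],[6,0,0,-4,0,0,0],[6,0,0,-4.5,0,0,0],[6,0,0,-4.5,0,0,0]]]' 35
```

```text
t: 30.15
eef_pos: [0.4331, 0.3131, 0.1179]
ee_rot: [3.141, 0.0, -3.14]
force: [-0.5, -0.1, -2.1]
width: 0.0646
gripper_force: 35.0
```

```bash
python3 -m creep '[[[6,0.2,-1,0,0,0,0],[6,0.4,-3,0,0,0,0],[6,0.6,-6,0,0,0,0],[6,0.8,-9,0,0,0,0],[6,0.8,-12,0,0,0,0],[6,0.8,-15,0,0,0,0],[6,0.8,-18,0,0,0,0],[6,0.8,-21,0,0,0,0],[6,0.8,-24,0,0,0,0],[6,0.8,-27,0,0,0,0],[6,0.8,-30,0,0,0,0],[6,0.8,-33,0,0,0,0],[6,0.8,-36,0,0,0,0],[6,0.8,-38.5,0,0,0,0],[6,0.8,-40.5,0,0,0,0],[6,0.8,-41.2,0,0,0,0],[6,0.8,-41.2,0,0,0,0]]]'; python3 -m creep '[[[6,0,0,0,0,0,-0.1],[6,0,0,0,0,0,-0.22],[6,0,0,0,0,0,-0.34],[6,0,0,0,0,0,-0.46],[6,0,0,0,0,0,-0.58],[6,0,0,0,0,0,-0.7],[6,0,0,0,0,0,-0.82],[6,0,0,0,0,0,-0.94],[6,0,0,0,0,0,-1.06],[6,0,0,0,0,0,-1.18],[6,0,0,0,0,0,-1.3],[6,0,0,0,0,0,-1.42],[6,0,0,0,0,0,-1.52],[6,0,0,0,0,0,-1.57],[6,0,0,0,0,0,-1.57],[6,0,0,0,0,0,-1.57]]]'
```

```text
t: 32.28
eef_pos: [0.4251, -0.0999, 0.1175]
ee_rot: [3.141, 0.0, -3.141]
force: [0.6, 0.4, -1.3]
width: 0.0648
gripper_force: 35.0
t: 34.28
eef_pos: [0.4257, -0.0988, 0.1175]
ee_rot: [-3.141, 0.0, -1.57]
force: [-0.4, -0.4, -1.6]
width: 0.0647
gripper_force: 35.0
```

```bash
python3 -m creep '[[[6,0,-1,0,0,0,0],[6,0,-3,0,0,0,0],[6,0,-6,0,0,0,0],[6,0,-9,0,0,0,0],[6,0,-12,0,0,0,0],[6,0,-14,0,0,0,0],[6,0,-14.9,0,0,0,0],[6,0,-14.9,0,0,0,0],[6,0,-14.9,1,0,0,0],[6,0,-14.9,2,0,0,0],[6,0,-14.9,3,0,0,0],[6,0,-14.9,3.4,0,0,0],[6,0,-14.9,3.6,0,0,0],[6,0,-14.9,3.65,0,0,0],[6,0,-14.9,3.65,0,0,0],[6,0,-14.9,3.65,0,0,0]]]'
```

```text
t: 36.28
eef_pos: [0.5749, -0.0989, 0.0812]
ee_rot: [-3.141, 0.0, -1.57]
force: [0.2, 0.5, -1.7]
width: 0.0645
gripper_force: 35.0
```

```bash
python3 -m creep '[[[6,0,0,0.06,0,0,0],[7.5,0,0,0.06,0,0,0],[8.7,0,0,0.06,0,0,0],[8.7,0,0,0.06,0,0,0],[8.7,0,0,0.06,0,0,0],[8.7,0,0,-1,0,0,0],[8.7,0,0,-4,0,0,0],[8.7,0,0,-9,0,0,0],[8.7,0,0,-14,0,0,0],[8.7,0,0,-19,0,0,0],[8.7,0,5,-19,0,0,0],[8.7,0,10,-19,0,0,0],[8.7,0,15,-19,0,0,0],[8.7,-5,15,-19,0,0,0],[8.7,-11,15,-19,0,0,0],[8.7,-17,15,-19,0,0,0],[8.7,-23,15,-19,0,0,0],[8.7,-29,15,-19,0,0,0],[8.7,-35,15,-19,0,0,0],[8.7,-35,15,-19,0,0,0]]]'; python3 - <<'E'
from h import *
im=grab_frame('top')[140:230,250:370];cv2.imwrite('pics/fin.png',cv2.resize(im,None,fx=6.4,fy=6.4,interpolation=cv2.INTER_CUBIC))
T=lambda p:((proj('top',p)-[250,140]+.5)*6.4-.5).round(0)
for n,(x,y),h in(('A',(.5765,-.099),.16),('B',(.588,-.181),.105),('C',(.6,-.262),.076),('D',(.611,-.343),.05)):
    print(n,T([x,y,.008]),'cap',T([x,y,.008+h]))
E
```

```text
t: 38.78
eef_pos: [0.4241, 0.2542, 0.271]
ee_rot: [3.141, -0.0, -1.566]
force: [-0.6, -0.9, -0.8]
width: 0.0871
gripper_force: 0.0
A [131. 374.] cap [128. 218.]
B [270. 328.] cap [275. 227.]
C [404. 282.] cap [413. 209.]
D [537. 238.] cap [546. 190.]
```

View pics/fin.png

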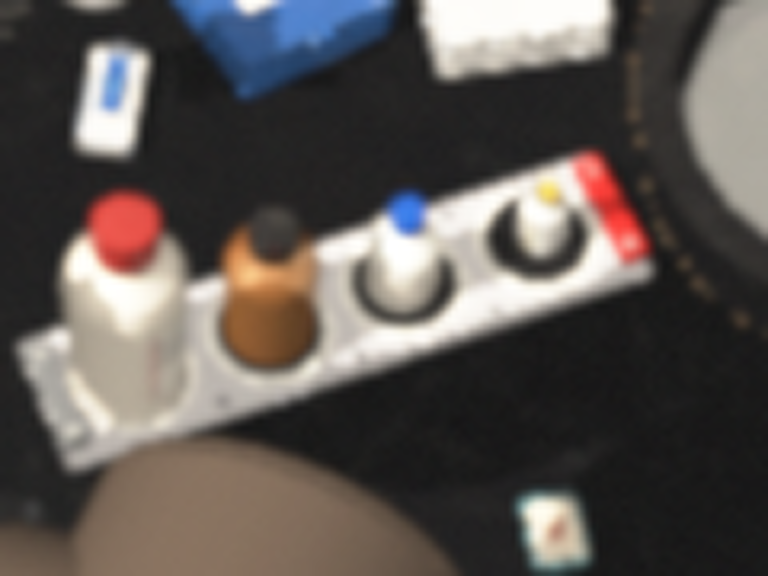

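All four bottles stand upright on their coasters. The cap tops are at crop (125,215), (275,223), (407,206) and (547,189), about one image pixel or less (roughly 4 mm) from the predicted centres, and the arm is clear.

```bash
python3 -c "from station import *; print(job_done())"
```

```text
the job is handed in; nothing more can be done
None
```

The four bottles stand upright and released on the coasters, from the vial at the red tag through jar and amber bottle to the white bottle at the grey end, and I handed the job in at about 39 s; the jar needed a second grip, and nothing tipped.

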